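# Close the drinks mixer and start it

## Task

Screw the orange lid of the drinks mixer's jar down clockwise until it is snug on its seal, without overtightening it. Only then press the green start key on the mixer until you feel it give, firmly but without punching it, and let go. Do not press the red key, and leave everything else on the counter where it is.

Things in the scene. Friction and masses are not known exactly. Their poses are not given: they have to be found in the camera images.
- mixer: drinks mixer, fixed to the counter: grey base 250 mm (its x) by 170 mm (its y), 70 mm high, with an opaque blue jar 98 mm wide locked upright in it (its shoulder tapers in from 150 to 178 mm height, the neck is 52 mm wide). Origin at the centre of the underside; -x is the front with the keypad; the jar's axis stands at x = +55 mm, y = 0
- lid_center (a point): centre of the orange ribbed screw lid on the jar: round, 62 mm wide, 26 mm tall (top 13 mm above this point); z up the jar's axis, the white stripe on top along its x. Clockwise seen from above closes it, sinking 1.43 mm per rad, with 0.05 N m of drag. It starts 1.0 to 2.4 rad short of its seal, so regrasp if needed
- seal (a joint): rad the lid is tightened past first meeting its seal (0 while loose). Turning torque jumps there from 0.05 to 0.4 N m, then rises 0.18 per 0.1 rad; once the hand stops turning, up to 0.4 of it may no longer be felt. Snug: 0.07 to 0.33 rad (turning 0.53 to 1 N m); overtightened: 0.45. Let go beyond 0.22 it eases back to 0.22
- start_key_top (a point): centre of the upper face of the green start key, 40 mm (mixer's x) by 34 mm, 73 mm above the counter, at x = -80, y = +34 mm of the mixer; a membrane key pressed straight down
- start_key (a joint): travel of the green key in m: 0 released, 0.002 at its stop. It registers at 0.0012 (5 N, kept for 0.05 s); 2 N starts it moving, 7 N takes it to its stop
- stop_key_top (a point): centre of the upper face of the red stop key, same size, at x = -80, y = -34 mm of the mixer; not to be pressed
- stop_key (a joint): travel of the red key in m, like the green one's
- cup_blue: dark blue porcelain mug, 76 mm wide, 95 mm tall, loose bystander on the counter; origin at the centre of its underside
- cup_white: white porcelain mug, 80 mm wide, 85 mm tall, loose bystander on the counter; origin at the centre of its underside
- tin_red: round red tin, 72 mm wide, 110 mm tall, loose bystander on the counter; origin at the centre of its underside
- water_bottle: green bottle, 66 mm wide, 190 mm tall, loose bystander on the counter; origin at the centre of its underside
- gift_box: blue gift carton, 160 x 120 x 40 mm, loose bystander on the counter; origin at the centre of its underside
- cocoa_jar: amber jar with brass-coloured lid, 84 mm wide, 120 mm tall, loose bystander on the counter; origin at the centre of its underside

How it is judged:
On the way, in this order (a step that is already met when the one before it is completed fails the run):
1. the lid is screwed down snug on its seal (value of joint seal above 0.07 rad), for 0.2 s.
2. the green start key is pressed until it registers (value of joint start_key above 0.0012 m), for 0.05 s.
At the end, for the whole second after the job is handed in: the lid is left snug, 0.07 to 0.45 rad past first meeting its seal; both keys are released (under 0.6 mm down) (value of joint seal between 0.07 and 0.45 rad and value of joint each of start_key, stop_key below 0.0006 m); the robot touches nothing.
It fails at once if the lid is overtightened (0.45 rad or more past first meeting its seal) (value of joint seal above 0.45 rad).
It fails at once if the start key registers before the lid is snug (value of joint start_key above 0.0012 m and value of joint seal below 0.07 rad).
It fails at once if the red stop key is pressed (value of joint stop_key above 0.0012 m).
It fails at once if the start key is punched with more than 40 N (contact force between start_key and anything else above 40 N).
It fails at once if a bystander is moved by more than 30 mm (distance of any of cup_blue, cup_white, tin_red, water_bottle, gift_box, cocoa_jar from where it was at the start of the episode above 0.03 m).
It also fails if it takes over 61 s, if anything falls off the work surface, if the arm or the gripper's body presses on something with over 40 N, if the wrist force passes 120 N, or if a joint passes its speed limit or range.

## Robot

A 6-joint arm with a two-finger parallel gripper is mounted at the origin on the work surface. World frame = base frame: x ahead of the robot, y to its left, z up, the work surface at z = 0. Lengths are in m, angles in rad, forces in N, time in s.
With the tool pointing down it reaches from about 0.375 to 0.9 m from the base axis. Payload 3.1 kg.
Tool frame: the origin (TCP) lies on the centre line of the jaws, within the pads' length; the fingertips stand 8 mm ahead of it and the grasp point (between the pads) lies 11 mm behind it; z points along the fingers, y is the line along which they close (so a half turn about z gives the same grasp; the last joint's range is limited). The gripper opens to 85 mm and grips with 20 to 120 N. Pads are 22 mm wide; open, the fingers measure 114 mm over their backs; the gripper's body (76 mm by 85 mm) begins 54 mm behind the grasp point. The pads swing forward as they close: fully open they stand 13 mm farther back than shut.
Start: joints at [-1.496, 0.527, 1.433, -0, 1.181, -0.178], TCP at [0.157, -0.605, 0.239] pointing down, gripper open.
Joint ranges: [-3.08, 3.08], [-0.75, 2.2], [0.22, 2.44], [-1.43, 4.57], [0, 2.65], [-2.85, 2.85]. Speed limits (rad/s): [2.79, 2.79, 3.14, 3.14, 3.14, 3.14].

## Interface

Orientations are given as a unit quaternion [x, y, z, w].
In Python, from station import * gives the robot as it stands.
- The arm moves only by the tool play_rows, never from a script. Its argument "rows" is a list of rows, each a list of 3 entries, a list of its own where there are three numbers: the turn, a rotation vector about the tool's x, y, z in degrees, then the shift along the tool's x, y, z in mm, then the closure, from 0 (fully open) to 1 (shut). In form: [[[ax, ay, az], [dx, dy, dz], jaw], ...]. A call has 1 to 12 rows; each row shifts and turns the commanded pose from where the row before left it, along the tool's axes as they then stand; what a row does not reach is not made up. A row lasts 1/12 s, in which the tool goes at most 41.7 mm and 7.16 degrees, less where a joint would pass 70% of its speed; a pose out of reach is approached as far as the arm can. A call with a gripper value outside its range is refused whole. The fingers move at their own pace and stop on an object; "grip_force" is the grip in N (left out, the last holds). Time passes only in rows, so rows that do not move let the fingers close. It gives the time, the measured TCP pose, the force, the opening and the grip force at its end, in the units of the state.
- sense(): the state, without advancing time (a new reading comes with each control period).
- snapshot(name): name is "scene" or "top" or "wrist"; returns (picture, depth): 480x640x3 uint8, red, green, blue; 480x640 float32, m along the optical axis (not along the pixel's ray), 0 where there is no reading.
- get_calibration(name): a dict with "vfov" (degrees; the focal length in pixels is half the picture's height over the tangent of half this angle, whatever the lens; pixels are square), "cx", "cy" (the principal point, pixels), "xyz" and "attitude" of the camera in the world. Camera axes: x right, y down, z forward; pixel columns grow to the right and rows downward; lengths in m; the calibration is good to about 2 mm. A picture is of the moment at which its call begins: read the wrist's pose just before it. get_calibration takes no time and is no camera call; for the wrist camera it gives the pose at the moment of the call.
- sign_off(): hands the job in; it is judged then, once.
The state is a dict: "t": time; "q": joint angles; "qd": joint speeds; "tau": joint torques, N m; "tcp_pos": TCP position; "tool_rot": TCP orientation; "force": force on the tool from outside, world axes, zero at the start; "ft_torque": the same for the moment, N m; "finger_gap": opening from 0.0 (shut) to 1.0 (fully open); "gripper_force": force on a finger pad.
Only numpy, scipy, OpenCV 4.12 (cv2) and the standard library are available. Lean on these libraries where they do the work, as an engineer would, in place of code of your own. Each camera call takes 0.05 s, during which the arm holds its last target. There are 200 camera calls.

## Working session

There is one attempt and no reset: what is moved stays moved. The work goes in short steps, Python scripts to look and compute and a tool call to move; the robot and the scene stay as the last step left them, time stands still between calls to the robot, and variables do not carry over. Pictures are saved under pics/ and viewed, at most 10 in all, crops included, and the job is handed in when it is done.

Besides the shell and the picture viewer there is one more tool, called after "Call:" by a JSON object that holds its "op" and its "data", one argument or row to a line. play_rows: Moves the arm, as the interface text tells. Its arguments: {"type":"object","properties":{"rows":{"type":"array","items":{"type":"array"}},"grip_force":{"type":"number"}},"required":["rows"]}

```bash
mkdir -p pics
cat > h.py <<'E'
from station import *
import numpy as np, cv2
from scipy.spatial.transform import Rotation as R
def rot(a):
    a=np.array(a,float)
    return a if a.shape==(3,3) else R.from_quat(a).as_matrix()
def pts(c,uv,z):
    f=240/np.tan(np.radians(c['vfov'])/2); uv=np.atleast_2d(uv).astype(float)
    d=np.c_[(uv[:,0]-c['cx'])/f,(uv[:,1]-c['cy'])/f,np.ones(len(uv))]@rot(c['attitude']).T
    o=np.array(c['xyz']); return o+d*((z-o[2])/d[:,2])[:,None]
E
python3 - <<'E'
from h import *
for n in ('top','scene'):
    p,d=snapshot(n); c=get_calibration(n); print(n,c)
    cv2.imwrite(f'pics/{n}0.png',p[:,:,::-1]); np.savez(n+'0.npz',p=p,d=d)
s=sense(); print(s)
E
```

```text
top {'vfov': 50.95588348005441, 'cx': 316.77013930562066, 'cy': 235.47107497380514, 'xyz': array([ 0.47793712, -0.03078171,  1.50781639]), 'attitude': array([ 0.70798853, -0.70553403,  0.02204415, -0.02209144])}
scene {'vfov': 55.28909473212788, 'cx': 325.6410388630654, 'cy': 242.1786209041939, 'xyz': array([1.34080499, 0.58054214, 1.14881367]), 'attitude': array([ 0.40550847,  0.83386889, -0.33607439, -0.16516525])}
{'t': 0.1, 'q': array([-1.49551112e+00,  5.28358010e-01,  1.43379709e+00,  2.51080699e-05,
        1.18141741e+00, -1.78499297e-01]), 'qd': array([-0.00102409, -0.00287244, -0.00223357, -0.00076946,  0.00109002,
       -0.0001609 ]), 'tau': array([-4.80969102e-04, -4.43305135e+01, -1.78586483e+01, -1.74111951e-04,
        3.84503874e-03,  9.33931716e-06]), 'tcp_pos': array([ 0.15690456, -0.60432029,  0.23843351]), 'tool_rot': array([ 9.91960094e-01,  1.26547195e-01,  6.26588799e-05, -9.88014489e-04]), 'force': array([ 0.1537634 , -0.4871297 ,  0.02887126]), 'ft_torque': array([ 0.00514992, -0.02803259, -0.01625023]), 'gripper_force': 0.0, 'finger_gap': 0.9977045704176075}
```

View pics/top0.png

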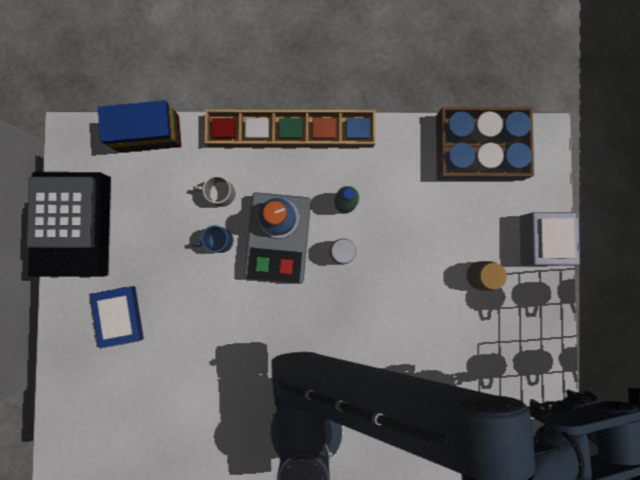

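View pics/scene0.png

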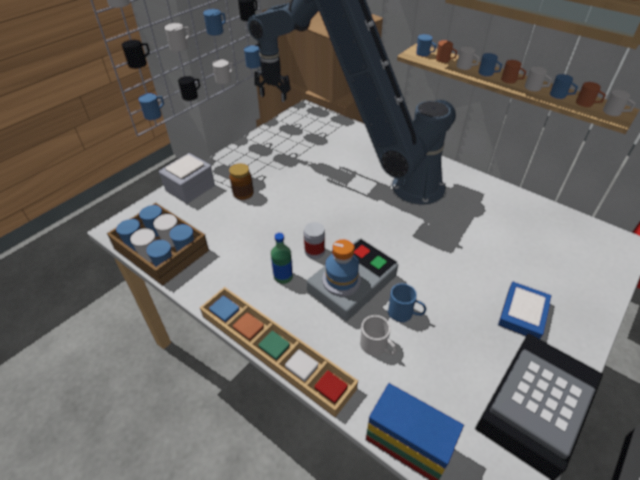

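The top view shows the lid at (275,211), the green key at (262,264), the red key at (287,267), bottle at (347,199), tin at (343,251) and mugs at (217,190) and (216,239). The scene view agrees, with the lid at (343,250).

Run:
```python
from h import *
c=get_calibration('top'); z=np.load('top0.npz'); p,d=z['p'],z['d']; hsv=cv2.cvtColor(p,cv2.COLOR_RGB2HSV)
f=240/np.tan(np.radians(c['vfov'])/2)
Rm=rot(c['attitude']); print(Rm.round(3))
def cen(lo,hi,roi):
    m=cv2.inRange(hsv,lo,hi); r=np.zeros_like(m); x0,y0,x1,y1=roi; r[y0:y1,x0:x1]=m[y0:y1,x0:x1]
    ys,xs=np.nonzero(r); return np.array([xs.mean(),ys.mean()]),len(xs),r
def world(uv,dep): return np.array(c['xyz'])+Rm@np.array([(uv[0]-c['cx'])/f*dep,(uv[1]-c['cy'])/f*dep,dep])
for nm,lo,hi,roi,h in [('lid',(4,130,90),(20,255,255),(255,190,300,235),None),('green',(50,100,60),(80,255,255),(245,250,275,280),.073),('red',(0,130,80),(6,255,255),(272,252,305,282),.073)]:
    uv,n,r=cen(lo,hi,roi); dep=np.median(d[r>0]); print(nm,uv,n,dep,world(uv,dep), pts(c,uv,h)[0] if h else '')
    if nm=='lid':
        w=(hsv[:,:,1]<130)&(hsv[:,:,2]>130); k=cv2.morphologyEx(r,cv2.MORPH_CLOSE,np.ones((9,9))); print(np.argwhere(w&(k>0))[:,::-1].tolist())
for nm,uv,h in [('bottle',(347,197),.19),('tin',(343,250),.11),('cupb',(217,238),.095),('cupw',(218,190),.085)]: print(nm,pts(c,uv,h)[0])
```

```text
[[ 0.003 -0.998  0.062]
 [-1.    -0.003  0.   ]
 [ 0.    -0.062 -0.998]]
lid [273.96666667 212.59487179] 390 1.288377 [0.61633698 0.07913673 0.22559519] 
[[281, 208], [282, 208], [283, 208], [284, 208], [278, 209], [279, 209], [280, 209], [281, 209], [282, 209], [283, 209], [284, 209], [276, 210], [277, 210], [278, 210], [279, 210], [280, 210], [281, 210], [282, 210], [283, 210], [284, 210], [275, 211], [276, 211], [277, 211], [278, 211], [279, 211], [280, 211], [281, 211], [282, 211], [275, 212], [276, 212], [277, 212], [278, 212], [279, 212], [275, 213], [276, 213], [277, 213]]
green [262.35955056 263.99438202] 178 1.4318182 [0.48579947 0.12386403 0.07372219] [0.48580343 0.12394191 0.073     ]
red [286.06832298 266.01863354] 161 1.4315286 [0.48028973 0.05642816 0.0736562 ] [0.4802908  0.05646806 0.073     ]
bottle [ 0.66212289 -0.10982655  0.19      ]
tin [ 0.52515904 -0.10348199  0.11      ]
cupb [0.55815689 0.24975574 0.095     ]
cupw [0.69558143 0.25106129 0.085     ]
```

Call:
{"op": "play_rows", "data": {
  "rows": [
    [[0,0,-7.1],[0,0,-6],0],
    [[0,0,-7.1],[0,0,-6],0],
    [[0,0,-7.1],[0,0,-6],0],
    [[0,0,-7.1],[0,0,-6],0],
    [[0,0,-7.1],[0,0,-6],0],
    [[0,0,-7.1],[0,0,-6],0],
    [[0,0,-7.1],[0,0,-6],0],
    [[0,0,-7.1],[0,0,-6],0],
    [[0,0,-7.1],[0,0,-6],0],
    [[0,0,-7.1],[0,0,-6],0],
    [[0,0,-7.1],[0,0,-6],0],
    [[0,0,-7.1],[0,0,-6],0]
  ]
}}

```text
t: 1.1
tcp_pos: [0.1569, -0.6045, 0.311]
tool_rot: [0.642, 0.767, 0.001, -0.0]
force: [-0.5, -0.8, 0.8]
finger_gap: 0.999
gripper_force: 0.0
```

Call:
{"op": "play_rows", "data": {
  "rows": [
    [[0,0,0],[10,10,0],0],
    [[0,0,0],[20,20,0],0],
    [[0,0,0],[27,26,0],0],
    [[0,0,0],[27,26,0],0],
    [[0,0,0],[27,26,0],0],
    [[0,0,0],[27,26,0],0],
    [[0,0,0],[27,26,0],0],
    [[0,0,0],[27,26,0],0],
    [[0,0,0],[27,26,0],0],
    [[0,0,0],[27,26,0],0],
    [[0,0,0],[27,26,0],0],
    [[0,0,0],[27,26,0],0]
  ]
}}

```text
t: 2.1
tcp_pos: [0.3922, -0.2571, 0.3108]
tool_rot: [0.646, 0.763, 0.0, -0.001]
force: [1.6, -0.3, 0.2]
finger_gap: 0.998
gripper_force: 0.0
```

Call:
{"op": "play_rows", "data": {
  "rows": [
    [[0,0,0],[27,26,0],0],
    [[0,0,0],[27,26,0],0],
    [[0,0,0],[27,26,0],0],
    [[0,0,0],[27,26,0],0],
    [[0,0,0],[27,26,0],0],
    [[0,0,0],[27,26,0],0],
    [[0,0,0],[27,26,0],0],
    [[0,0,0],[27,26,0],0],
    [[0,0,0],[20,20,0],0],
    [[0,0,0],[10,10,0],0],
    [[0,0,0],[0,0,0],0]
  ]
}}

```text
t: 3.02
tcp_pos: [0.5853, 0.0257, 0.3105]
tool_rot: [0.644, 0.765, 0.0, -0.001]
force: [0.1, -0.4, 0.9]
finger_gap: 0.997
gripper_force: 0.0
```

Run:
```python
from h import *
s=sense(); print(s['t'],s['q'],s['tcp_pos'],rot(s['tool_rot']).round(3))
c=get_calibration('wrist'); p,d=snapshot('wrist'); print(c); cv2.imwrite('pics/w1.png',p[:,:,::-1]); np.savez('w1.npz',p=p,d=d)
M=rot(s['tool_rot']); print('toTarget tool mm',M.T@(np.array([.617,.079,.30])-s['tcp_pos'])*1000)
```

```text
3.0167 [-1.47224643e-01  4.01050644e-01  1.44527348e+00  9.54002241e-04
  1.29610776e+00 -3.19190137e-01] [0.58528838 0.02568503 0.31048298] [[-0.171  0.985 -0.001]
 [ 0.985  0.171  0.001]
 [ 0.001 -0.001 -1.   ]]
{'vfov': 68.23670846515768, 'cx': 320.8654462270819, 'cy': 237.47745910278812, 'xyz': array([0.57289113, 0.10276487, 0.44568522]), 'attitude': array([0.98459639, 0.08406069, 0.01336538, 0.15272565])}
toTarget tool mm [47.10066723 40.36023085 10.51590743]
```

View pics/w1.png

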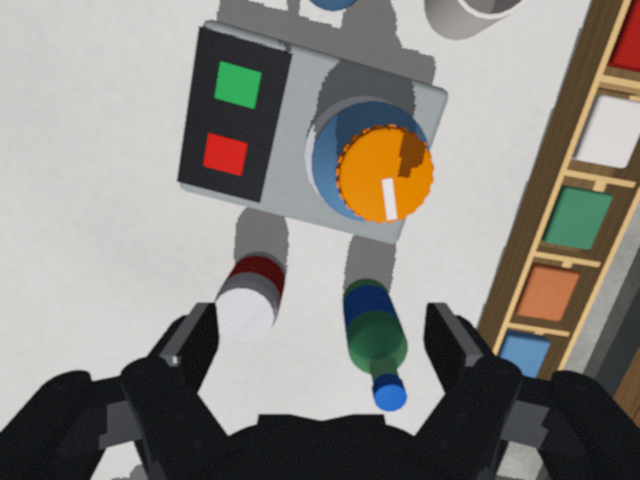

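The wrist view shows the whole lid at (385,173), the green key at (239,85), the red key at (226,155). I'll refine from these.

Run:
```python
from h import *
c=get_calibration('wrist'); z=np.load('w1.npz'); p,d=z['p'],z['d']; hsv=cv2.cvtColor(p,cv2.COLOR_RGB2HSV)
m=cv2.inRange(hsv,(4,130,60),(22,255,255)); m[:,:320]=0; m[240:]=0; m[:,440:]=0
m=cv2.morphologyEx(m,cv2.MORPH_CLOSE,np.ones((15,15)))
ct=max(cv2.findContours(m,0,2)[0],key=cv2.contourArea); print(cv2.minEnclosingCircle(ct))
# depth-based: lid top points
f=240/np.tan(np.radians(c['vfov'])/2); v,u=np.nonzero(m); dd=d[v,u]
P=np.array(c['xyz'])+np.c_[(u-c['cx'])/f*dd,(v-c['cy'])/f*dd,dd]@rot(c['attitude']).T
zt=np.percentile(P[:,2],70); T=P[abs(P[:,2]-zt)<.004]; print('lid top z',zt, 'centre',(T.max(0)+T.min(0))/2,T.mean(0),np.ptp(T,axis=0))
for nm,lo,hi in [('green',(50,120,60),(80,255,255)),('red',(0,150,120),(4,255,255))]:
    k=cv2.inRange(hsv,lo,hi); k[200:]=0;k[:,:190]=0;k[:,300:]=0
    M=cv2.moments(k,True); uv=(M['m10']/M['m00'],M['m01']/M['m00']); print(nm,uv,pts(c,uv,.073)[0],np.median(d[k>0]))
s=sense(); M=rot(s['tool_rot'])
```

```text
((384.8676452636719, 173.56044006347656), 49.93849182128906)
lid top z 0.22587285797209797 centre [0.61645358 0.07775817 0.22511509] [0.61603783 0.07877195 0.2254815 ] [0.05876666 0.05843299 0.00636989]
green (237.14797416324134, 84.53787433940106) [0.48553123 0.12386308 0.073     ] 0.34297615
red (224.60917030567686, 153.98471615720524) [0.47928606 0.05602791 0.073     ] 0.36293983
```

Call:
{"op": "play_rows", "data": {
  "rows": [
    [[0,0,0],[16,14,0],0],
    [[0,0,0],[16,14,0],0],
    [[0,0,0],[15,12,0],0],
    [[0,0,-7],[0,0,4],0],
    [[0,0,-7],[0,0,4],0],
    [[0,0,-7],[0,0,4],0],
    [[0,0,-7],[0,0,4],0],
    [[0,0,-7],[0,0,4],0],
    [[0,0,-7],[0,0,4],0],
    [[0,0,-7],[0,0,4],0],
    [[0,0,-7],[0,0,4],0]
  ]
}}

```text
t: 3.98
tcp_pos: [0.6151, 0.0737, 0.2789]
tool_rot: [0.209, 0.978, -0.0, -0.001]
force: [0.2, 0.4, 0.4]
finger_gap: 1.001
gripper_force: 0.0
```

Call:
{"op": "play_rows", "data": {
  "rows": [
    [[0,0,-7],[0,0,4],0],
    [[0,0,-7],[0,0,4],0],
    [[0,0,-7],[0,0,4],0],
    [[0,0,-7],[0,0,2],0],
    [[0,0,-7],[0,0,0],0],
    [[0,0,0],[0,0,0],0],
    [[0,0,0],[0,0,0],0]
  ]
}}

```text
t: 4.57
tcp_pos: [0.6156, 0.0742, 0.2653]
tool_rot: [-0.091, 0.996, -0.0, -0.001]
force: [-0.5, 0.2, -0.5]
finger_gap: 0.998
gripper_force: 0.0
```

Run:
```python
from h import *
s=sense(); print(s['t'],s['q'],s['tcp_pos'],s['force'],s['ft_torque'])
M=rot(s['tool_rot']);print(M.round(3)); print('tool mm',M.T@(np.array([.6168,.0787,.198])-s['tcp_pos'])*1000)
```

```text
4.5667 [-5.97841191e-02  4.94166535e-01  1.41574337e+00 -4.47011462e-04
  1.23268480e+00 -1.81218326e+00] [0.61557007 0.07423148 0.26525289] [-0.52057257  0.19332806 -0.46841228] [ 0.03001074 -0.0370834   0.02279299]
[[-0.984 -0.181 -0.001]
 [-0.181  0.984 -0.   ]
 [ 0.001 -0.    -1.   ]]
tool mm [-2.08957961  4.18402799 67.24997821]
```

Call:
{"op": "play_rows", "data": {
  "rows": [
    [[0,0,0],[-2,4,4],0],
    [[0,0,0],[0,0,9],0],
    [[0,0,0],[0,0,9],0],
    [[0,0,0],[0,0,9],0],
    [[0,0,0],[0,0,9],0],
    [[0,0,0],[0,0,9],0],
    [[0,0,0],[0,0,9],0],
    [[0,0,0],[0,0,6],0],
    [[0,0,0],[0,0,3],0],
    [[0,0,0],[0,0,0],0]
  ]
}}

```text
t: 5.4
tcp_pos: [0.6172, 0.0799, 0.1972]
tool_rot: [-0.094, 0.996, 0.0, -0.001]
force: [-0.5, 1.2, -0.8]
finger_gap: 1.0
gripper_force: 0.0
```

Run:
```python
from h import *
s=sense(); print(s['t'],s['tcp_pos'],s['force'],s['ft_torque'])
p,d=snapshot('wrist'); cv2.imwrite('pics/w2.png',p[:,:,::-1])
```

```text
5.4 [0.6171936  0.07991624 0.19724552] [-0.48952151  1.17236337 -0.7808584 ] [-0.03481752  0.00907685 -0.00699541]
```

View pics/w2.png

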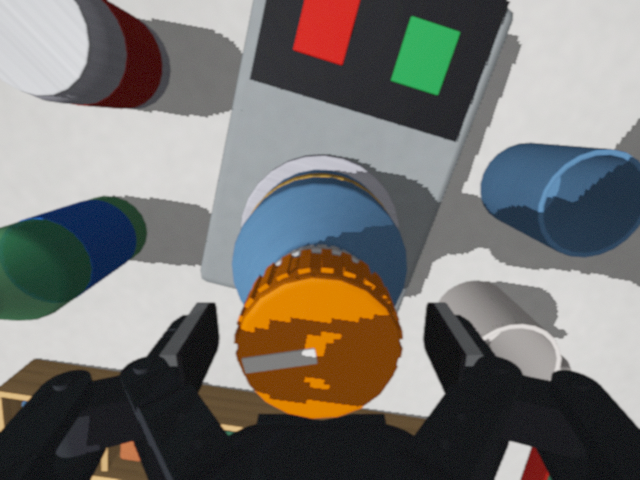

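The lid is centred between the open jaws at (320,340). Closing.

Call:
{"op": "play_rows", "data": {
  "rows": [
    [[0,0,0],[0,0,0],1],
    [[0,0,0],[0,0,0],1],
    [[0,0,0],[0,0,0],1],
    [[0,0,0],[0,0,0],1],
    [[0,0,0],[0,0,0],1],
    [[0,0,0],[0,0,0],1],
    [[0,0,0],[0,0,0],1],
    [[0,0,0],[0,0,0],1]
  ],
  "grip_force": 80
}}

```text
t: 6.12
tcp_pos: [0.6183, 0.0792, 0.1996]
tool_rot: [-0.094, 0.996, -0.001, 0.001]
force: [-0.8, -2.5, 5.2]
finger_gap: 0.705
gripper_force: 85.5
```

```bash
cat > st.py <<'E'
from h import *
s=sense(); M=rot(s['tool_rot']); print('t',s['t'],'q6',s['q'][5].round(4),'tcp',s['tcp_pos'].round(4),'F',s['force'].round(2),'T',s['ft_torque'].round(3),'tau6',s['tau'][5].round(3),'yawx',np.arctan2(M[1,0],M[0,0]).round(4),'tilt',M[:,2].round(3),s['finger_gap'].round(3),s['gripper_force'])
E
python3 st.py
```

```text
Traceback (most recent call last):
  File "st.py", line 2, in <module>
    s=sense(); M=rot(s['tool_rot']); print('t',s['t'],'q6',s['q'][5].round(4),'tcp',s['tcp_pos'].round(4),'F',s['force'].round(2),'T',s['ft_torque'].round(3),'tau6',s['tau'][5].round(3),'yawx',np.arctan2(M[1,0],M[0,0]).round(4),'tilt',M[:,2].round(3),s['finger_gap'].round(3),s['gripper_force'])
                                                                                                                                                                                                                                                           ^^^^^^^^^^^^^^^^^^^^^
AttributeError: 'float' object has no attribute 'round'
```

Call:
{"op": "play_rows", "data": {
  "rows": [
    [[0,0,5],[0,0,0.12],1],
    [[0,0,5],[0,0,0.12],1],
    [[0,0,5],[0,0,0.12],1],
    [[0,0,5],[0,0,0.12],1],
    [[0,0,5],[0,0,0.12],1],
    [[0,0,5],[0,0,0.12],1],
    [[0,0,5],[0,0,0.12],1],
    [[0,0,5],[0,0,0.12],1],
    [[0,0,5],[0,0,0.12],1],
    [[0,0,5],[0,0,0.12],1]
  ]
}}

```text
t: 6.95
tcp_pos: [0.618, 0.0782, 0.1983]
tool_rot: [0.338, 0.941, -0.001, 0.001]
force: [-1.2, -6.0, 6.2]
finger_gap: 0.709
gripper_force: 85.5
```

```bash
sed -i "s/s\['finger_gap'\].round(3)/s['finger_gap']/" st.py; python3 st.py
```

```text
t 6.95 q6 -0.932 tcp [0.618  0.0782 0.1983] F [-1.16 -5.97  6.15] T [-0.934  0.294  0.098] tau6 -0.633 yawx 2.4527 tilt [ 0.001 -0.003 -1.   ] 0.7093315209892781 85.46262502670288
```

Call:
{"op": "play_rows", "data": {
  "rows": [
    [[0,0,5],[0,0,0.12],1],
    [[0,0,5],[0,0,0.12],1],
    [[0,0,5],[0,0,0.12],1]
  ]
}}

```text
t: 7.2
tcp_pos: [0.6178, 0.078, 0.1979]
tool_rot: [0.458, 0.889, -0.001, 0.001]
force: [-2.5, -6.0, 6.3]
finger_gap: 0.705
gripper_force: 85.5
```

```bash
python3 st.py
```

```text
t 7.2 q6 -0.6702 tcp [0.6178 0.078  0.1979] F [-2.45 -6.03  6.26] T [-1.025  0.424  0.065] tau6 -0.633 yawx 2.1909 tilt [ 0.001 -0.004 -1.   ] 0.705107995728105 85.46762108802795
```

Call:
{"op": "play_rows", "data": {
  "rows": [
    [[0,0,5],[0,0,0.12],1],
    [[0,0,5],[0,0,0.12],1]
  ]
}}

```text
t: 7.37
tcp_pos: [0.6176, 0.0779, 0.1977]
tool_rot: [0.533, 0.846, -0.002, 0.001]
force: [-2.9, -6.4, 7.3]
finger_gap: 0.706
gripper_force: 85.5
```

```bash
python3 st.py
```

```text
t 7.3667 q6 -0.4957 tcp [0.6176 0.0779 0.1977] F [-2.95 -6.43  7.27] T [-0.964  0.469  0.051] tau6 -0.634 yawx 2.0164 tilt [ 0.    -0.004 -1.   ] 0.7058510525901164 85.4730498790741
```

Call:
{"op": "play_rows", "data": {
  "rows": [
    [[0,0,5],[0,0,0.12],1],
    [[0,0,5],[0,0,0.12],1]
  ]
}}

```text
t: 7.53
tcp_pos: [0.6174, 0.0778, 0.1974]
tool_rot: [0.605, 0.796, -0.002, 0.001]
force: [-3.0, -6.4, 6.1]
finger_gap: 0.705
gripper_force: 85.5
```

```bash
python3 st.py
```

```text
t 7.5333 q6 -0.3213 tcp [0.6174 0.0778 0.1974] F [-3.04 -6.43  6.05] T [-0.952  0.537  0.381] tau6 -0.457 yawx 1.842 tilt [-0.    -0.004 -1.   ] 0.7051095015715187 85.49231886863708
```

Call:
{"op": "play_rows", "data": {
  "rows": [
    [[0,0,3],[0,0,0.07],1]
  ]
}}

```text
t: 7.62
tcp_pos: [0.6173, 0.0778, 0.1974]
tool_rot: [0.625, 0.781, -0.002, 0.001]
force: [-3.3, -6.6, 8.2]
finger_gap: 0.705
gripper_force: 85.5
```

```bash
python3 st.py
```

```text
t 7.6167 q6 -0.2706 tcp [0.6173 0.0778 0.1974] F [-3.27 -6.63  8.23] T [-0.985  0.53   0.489] tau6 0.289 yawx 1.7916 tilt [-0.    -0.004 -1.   ] 0.7049719171962858 85.50167798995972
```

Call:
{"op": "play_rows", "data": {
  "rows": [
    [[0,0,4],[0,0,0.1],1]
  ]
}}

```text
t: 7.7
tcp_pos: [0.6173, 0.0778, 0.1973]
tool_rot: [0.651, 0.759, -0.002, 0.001]
force: [-3.0, -6.7, 7.9]
finger_gap: 0.708
gripper_force: 85.5
```

```bash
python3 st.py
```

```text
t 7.7 q6 -0.2021 tcp [0.6173 0.0778 0.1973] F [-2.97 -6.71  7.91] T [-1.008  0.653  0.653] tau6 0.002 yawx 1.7233 tilt [-0.001 -0.004 -1.   ] 0.7076594702044201 85.51332950592041
```

Call:
{"op": "play_rows", "data": {
  "rows": [
    [[0,0,2],[0,0,0.05],1]
  ]
}}

```text
t: 7.78
tcp_pos: [0.6172, 0.0778, 0.1973]
tool_rot: [0.664, 0.748, -0.002, 0.001]
force: [-2.3, -6.5, 8.8]
finger_gap: 0.709
gripper_force: 85.5
```

```bash
python3 st.py
```

```text
t 7.7833 q6 -0.1674 tcp [0.6172 0.0778 0.1973] F [-2.29 -6.49  8.76] T [-0.957  0.598  0.715] tau6 0.569 yawx 1.6888 tilt [-0.001 -0.005 -1.   ] 0.708537157310053 85.51243901252747
```

Call:
{"op": "play_rows", "data": {
  "rows": [
    [[0,0,0],[0,0,0],1],
    [[0,0,0],[0,0,0],1],
    [[0,0,0],[0,0,0],1]
  ]
}}

```text
t: 8.03
tcp_pos: [0.6172, 0.0778, 0.1973]
tool_rot: [0.663, 0.748, -0.002, 0.001]
force: [-3.5, -5.3, 8.3]
finger_gap: 0.704
gripper_force: 85.5
```

```bash
python3 st.py
```

```text
t 8.0333 q6 -0.1699 tcp [0.6172 0.0778 0.1973] F [-3.54 -5.3   8.25] T [-1.045  0.604  0.488] tau6 0.509 yawx 1.6912 tilt [-0.001 -0.004 -1.   ] 0.7039560939767885 85.51482796669006
```

About 0.17 rad past the seal, so it is snug. Releasing and rising.

Call:
{"op": "play_rows", "data": {
  "rows": [
    [[0,0,0],[0,0,0],0],
    [[0,0,0],[0,0,0],0],
    [[0,0,0],[0,0,0],0],
    [[0,0,0],[0,0,0],0],
    [[0,0,0],[0,0,0],0],
    [[0,0,0],[0,0,-5],0],
    [[0,0,0],[0,0,-15],0],
    [[0,0,0],[0,0,-20],0],
    [[0,0,0],[0,0,-20],0],
    [[0,0,0],[0,0,-20],0],
    [[0,0,0],[0,0,-15],0],
    [[0,0,0],[0,0,0],0]
  ]
}}

```text
t: 9.03
tcp_pos: [0.6198, 0.0801, 0.2953]
tool_rot: [0.664, 0.748, 0.003, 0.003]
force: [0.4, -0.3, 0.1]
finger_gap: 0.995
gripper_force: 0.0
```

```bash
python3 st.py
python3 - <<'E'
from h import *
s=sense(); M=rot(s['tool_rot']); print('green tool mm',M.T@(np.array([.4857,.1239,.073])-s['tcp_pos'])*1000)
p,d=snapshot('wrist'); cv2.imwrite('pics/w3.png',p[:,:,::-1])
E
```

```text
t 9.0333 q6 -0.1681 tcp [0.6198 0.0801 0.2953] F [ 0.43 -0.26  0.07] T [ 0.012  0.002 -0.006] tau6 0.0 yawx 1.6887 tilt [ 0.008 -0.    -1.   ] 0.9951458807943767 0.0
green tool mm [  59.56648879 -129.86582817  221.17028235]
```

View pics/w3.png

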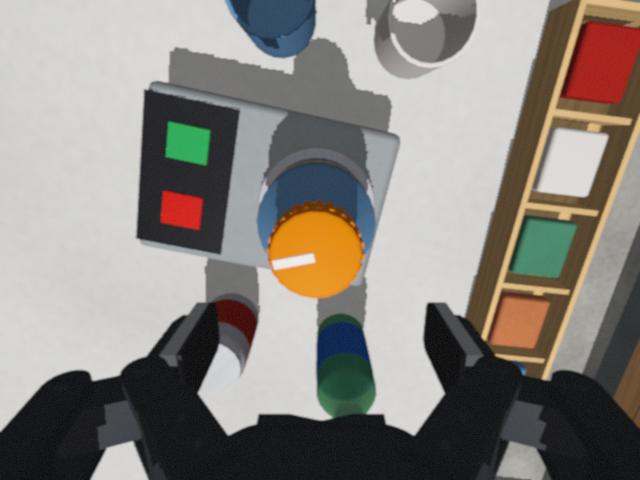

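The lid is released and clear at (315,250). Next: square the tool to the mixer, close the jaws, and go over the green key.

Call:
{"op": "play_rows", "data": {
  "rows": [
    [[0,0,5.5],[0,0,0],1],
    [[0,0,5.5],[0,0,0],1],
    [[0,0,0],[4,-17,0],1],
    [[0,0,0],[6,-24,0],1],
    [[0,0,0],[6,-24,0],1],
    [[0,0,0],[6,-24,0],1],
    [[0,0,0],[6,-24,0],1],
    [[0,0,0],[5,-24,0],1],
    [[0,0,0],[0,0,10],1],
    [[0,0,0],[0,0,25],1],
    [[0,0,0],[0,0,25],1],
    [[0,0,0],[0,0,25],1]
  ]
}}

```text
t: 10.08
tcp_pos: [0.4826, 0.1232, 0.2045]
tool_rot: [0.733, 0.68, -0.0, -0.0]
force: [0.3, 0.3, -0.5]
finger_gap: -0.0
gripper_force: 0.0
```

Call:
{"op": "play_rows", "data": {
  "rows": [
    [[0,0,0],[0,0,20],1],
    [[0,0,0],[0,0,20],1],
    [[0,0,0],[0,0,10],1],
    [[0,0,0],[0,0,0],1],
    [[0,0,0],[0,0,0],1]
  ],
  "grip_force": 30
}}

```text
t: 10.5
tcp_pos: [0.4824, 0.123, 0.1548]
tool_rot: [0.733, 0.68, -0.001, -0.001]
force: [-0.1, 1.0, 0.3]
finger_gap: 0.002
gripper_force: 0.0
```

```bash
python3 st.py
python3 - <<'E'
from h import *
s=sense(); M=rot(s['tool_rot']); print('green tool mm',M.T@(np.array([.4857,.1239,.073])-s['tcp_pos'])*1000)
p,d=snapshot('wrist'); cv2.imwrite('pics/w4.png',p[:,:,::-1])
E
```

```text
t 10.5 q6 0.0991 tcp [0.4824 0.123  0.1548] F [-0.11  0.98  0.28] T [0.035 0.021 0.009] tau6 0.0 yawx 1.4964 tilt [-0.003 -0.    -1.   ] 0.0017811003689691446 0.0
green tool mm [ 1.14914889  3.50056168 81.83216786]
```

View pics/w4.png

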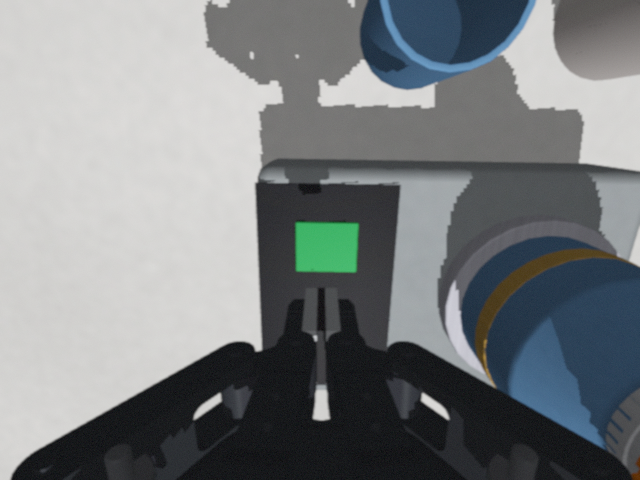

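The closed fingertips (320,300) line up with the green key (327,247); 3.5 mm of sideways correction is needed. Descending to just above it.

Call:
{"op": "play_rows", "data": {
  "rows": [
    [[0,0,0],[1,3.5,8],1],
    [[0,0,0],[0,0,15],1],
    [[0,0,0],[0,0,15],1],
    [[0,0,0],[0,0,13],1],
    [[0,0,0],[0,0,8],1],
    [[0,0,0],[0,0,5],1],
    [[0,0,0],[0,0,2],1],
    [[0,0,0],[0,0,0],1],
    [[0,0,0],[0,0,0],1]
  ]
}}

```text
t: 11.3
tcp_pos: [0.4875, 0.1238, 0.0905]
tool_rot: [0.733, 0.68, 0.0, 0.0]
force: [-0.4, 0.2, 0.4]
finger_gap: -0.002
gripper_force: 0.0
```

```bash
python3 st.py
```

```text
t 11.3 q6 0.1004 tcp [0.4875 0.1238 0.0905] F [-0.45  0.25  0.41] T [ 0.031 -0.002  0.022] tau6 0.0 yawx 1.4965 tilt [ 0.001  0.    -1.   ] -0.002297514777308608 0.0
```

Call:
{"op": "play_rows", "data": {
  "rows": [
    [[0,0,0],[0,0,3],1],
    [[0,0,0],[0,0,3],1],
    [[0,0,0],[0,0,1.5],1],
    [[0,0,0],[0,0,1],1],
    [[0,0,0],[0,0,0],1]
  ]
}}

```text
t: 11.72
tcp_pos: [0.487, 0.1237, 0.0815]
tool_rot: [0.733, 0.68, -0.0, -0.0]
force: [0.3, -0.3, 2.4]
finger_gap: -0.0
gripper_force: 1.0
```

Call:
{"op": "play_rows", "data": {
  "rows": [
    [[0,0,0],[0,0,1],1],
    [[0,0,0],[0,0,0],1]
  ]
}}

```text
t: 11.88
tcp_pos: [0.487, 0.1237, 0.0807]
tool_rot: [0.733, 0.68, 0.0, -0.0]
force: [-1.1, 0.7, 3.6]
finger_gap: -0.002
gripper_force: 1.9
```

Call:
{"op": "play_rows", "data": {
  "rows": [
    [[0,0,0],[0,0,0.7],1],
    [[0,0,0],[0,0,0],1]
  ]
}}

```text
t: 12.05
tcp_pos: [0.487, 0.1237, 0.0801]
tool_rot: [0.733, 0.68, 0.0, 0.0]
force: [-1.0, -1.1, 5.2]
finger_gap: 0.003
gripper_force: 2.7
```

Call:
{"op": "play_rows", "data": {
  "rows": [
    [[0,0,0],[0,0,0.7],1],
    [[0,0,0],[0,0,0],1],
    [[0,0,0],[0,0,0],1]
  ]
}}

```text
t: 12.3
tcp_pos: [0.487, 0.1237, 0.0796]
tool_rot: [0.733, 0.68, 0.0, 0.0]
force: [-1.2, 0.4, 6.9]
finger_gap: -0.002
gripper_force: 3.3
```

Call:
{"op": "play_rows", "data": {
  "rows": [
    [[0,0,0],[0,0,0.6],1],
    [[0,0,0],[0,0,0.6],1],
    [[0,0,0],[0,0,0],1],
    [[0,0,0],[0,0,0],1]
  ]
}}

```text
t: 12.63
tcp_pos: [0.487, 0.1237, 0.0794]
tool_rot: [0.733, 0.68, 0.0, 0.0]
force: [-3.0, -0.6, 15.6]
finger_gap: -0.0
gripper_force: 7.6
```

At its stop with 15.6 N, so it has registered. Letting go and retreating straight up.

Call:
{"op": "play_rows", "data": {
  "rows": [
    [[0,0,0],[0,0,-2],1],
    [[0,0,0],[0,0,-8],1],
    [[0,0,0],[0,0,-20],1],
    [[0,0,0],[0,0,-25],1],
    [[0,0,0],[0,0,-25],1],
    [[0,0,0],[0,0,-25],1],
    [[0,0,0],[0,0,-15],1],
    [[0,0,0],[0,0,0],1],
    [[0,0,0],[0,0,0],1],
    [[0,0,0],[0,0,0],1]
  ]
}}

```text
t: 13.47
tcp_pos: [0.4863, 0.1237, 0.1972]
tool_rot: [0.733, 0.68, -0.001, -0.001]
force: [-0.2, 0.6, 0.1]
finger_gap: -0.002
gripper_force: 0.0
```

```bash
python3 st.py; python3 -c "
from station import *
print(sign_off())"
```

```text
t 13.4667 q6 0.1004 tcp [0.4863 0.1237 0.1972] F [-0.21  0.63  0.11] T [-0.027 -0.001  0.005] tau6 0.0 yawx 1.4964 tilt [-0.002 -0.    -1.   ] -0.0018977643376385874 0.0
the job is handed in; nothing more can be done
None
```

The lid is screwed down snug, about 0.17 rad past its seal (0.72 N m while turning); the green key was then pressed to its stop at about 16 N and released, and the job was handed in at about 13.5 s, with no verdict returned.

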